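Rebuild the radiation shield on its stand

TASK

Rebuild the thermometer's radiation shield on the round steel stand: first lift the metal base plate straight up off the two dowels of its wooden jig, keeping it level, and seat it on the stand, then stack the widest white louvre, the middle-sized one and last the small closed cap on it in that order, each fully home on the spigot of the one below. Leave the finished stack standing upright and released, and do not disturb the glass tube or the brass-tipped wooden rod lying nearby.

Things in the scene. Friction and masses are not known exactly. Their poses are not given: they have to be found in the camera images.
- stand: The target: a fixed dark steel disc 90 mm in diameter and 12 mm thick, with a tapered steel spigot 12 mm high (18 mm across at its foot, 10 mm at its tip) standing in the middle of its top. Origin: centre of its underside, on the work surface; z up.
- jig: A fixed wooden block 130 x 76 x 15 mm (x, y, z) on which the base plate starts. Two upright steel dowels 8 mm in diameter stand 16 mm above its top, at x = -45 and +45 mm on its middle line. Origin: centre of its underside; x along its length, z up.
- base_plate: Aluminium plate 116 x 64 x 8 mm (x, y, z), starting on the jig with two 9.5 mm holes at x = +-45 mm over the dowels, whose tips show 8 mm above it; clear after rising 16 mm. Central round grip hub 38 mm wide, flat top 36 mm above the underside, on it a tapered spigot 12 mm high (18 mm wide at foot, 10 at tip). Socket in the underside 22 mm wide, 14 deep. Origin: centre of underside; z up. About 250 g; final yaw is free.
- wide_louvre: The widest of three white plastic louvres: round plate 100 mm in diameter, 8 mm thick at the rim, 9.5 near the hub. Central round grip hub 38 mm wide, flat top 36 mm above the underside, on it a tapered spigot 12 mm high (18 mm wide at foot, 10 at tip). Socket in the underside 22 mm wide, 14 deep. Origin: centre of underside; z up. About 140 g; yaw has no meaning.
- middle_louvre: The middle-sized of three white plastic louvres: round plate 80 mm in diameter, 8 mm thick at the rim, 9.5 near the hub. Central round grip hub 38 mm wide, flat top 36 mm above the underside, on it a tapered spigot 12 mm high (18 mm wide at foot, 10 at tip). Socket in the underside 22 mm wide, 14 deep. Origin: centre of underside; z up. About 110 g; yaw has no meaning.
- cap_louvre: The smallest white louvre, the closing cap: round plate 60 mm in diameter, 8 mm thick at the rim, 9.5 near the hub. Central round grip hub 38 mm wide, straight to 36 mm above the underside, then a smooth dome without spigot, 45 mm high in all. Socket in the underside 22 mm wide, 14 deep. Origin: centre of underside; z up. About 90 g; yaw has no meaning.
- glass_tube: Bystander, to be left alone: a loose glass psychrometer tube 144 mm long lying along its x axis, with square brass ends 18 mm thick. Origin: its middle, on the work surface.
- rod: Bystander, to be left alone: a loose wooden calibration rod about 145 mm long and 16 mm thick at its square collars, lying along its x axis, with a pointed brass tip at +x. Origin: near its middle, on the work surface.
Not all that is in view belongs to the job. Leave any black look-alike of the base_plate alone. Leave any purple look-alike of the wide_louvre alone.

How it is judged:
By the outcome, as a careful person would: the job done as asked, in the order asked, and still so for the second after the job is handed in, with the robot touching nothing.
It also fails if it takes over 120 s, if anything falls off the work surface, if the arm or the gripper's body presses on something with over 40 N, if the wrist force passes 120 N, or if a joint passes its speed limit or range.

ROBOT

A 7-joint arm with a two-finger parallel gripper is mounted at the origin on the work surface. World frame = base frame: x ahead of the robot, y to its left, z up, the work surface at z = 0. Lengths are in m, angles in degrees, forces in N, time in s.
With the tool pointing down it reaches from about 0.425 to 0.875 m from the base axis. Payload 4.7 kg.
Tool frame: the origin (TCP) lies on the centre line of the jaws, within the pads' length; the fingertips stand 8 mm ahead of it and the grasp point (between the pads) lies 11 mm behind it; z points along the fingers, y is the direction in which the jaws open and shut (so a half turn about z gives the same grasp; the last joint's range is limited). The gripper opens to 87 mm and grips with 3 to 60 N. Pads are 19 mm wide; open, the fingers measure 117 mm over their backs; the gripper's body (75 mm by 190 mm) begins 51 mm behind the grasp point.
Start: joints at [-74.479, 18.392, -4.016, 83.108, 1.295, 78.541, -3.26], TCP at [0.165, 0.629, 0.231] pointing down, gripper open.
Joint ranges: [-163.93, 163.93], [-17.29, 119.83], [-79.2, 71.16], [3.27, 140.29], [-89.18, 269.18], [5.43, 117.66], [-154.24, 154.24]. Speed limits (degrees/s): [147.25, 147.25, 180, 180, 180, 180, 180].

INTERFACE

Orientations are given as [roll, pitch, yaw] about the fixed x, y, z axes, in that order (R = Rz(yaw) Ry(pitch) Rx(roll)).
In Python, from cell import env gives the robot as it stands. The module is installed in compiled form; this text tells all that it offers.
- The arm moves only by the tool move_arm, never from a script. Its argument "steps" is a list of rows, each a list of 2 entries, a list of its own where there are three numbers: the shift along the tool's x, y, z in m, then the turn about the tool's z in rad. A call has 1 to 20 rows; each row is the pose to reach, as a shift and turn from the pose commanded when the call began, along the tool's axes at that moment; what a row does not reach only later rows make up. A row lasts 1/8 s, in which the tool goes at most 62.5 mm and 10.7 degrees, less where a joint would pass 70% of its speed; a pose out of reach is approached as far as the arm can. A call with a gripper value outside its range is refused whole. "hand" is the closure, from -1 (fully open) to 1 (shut), set as the call begins (left out, the last holds). The fingers move at their own pace and stop on an object; "squeeze" is the grip in N (left out, the last holds). Time passes only in rows, so rows that repeat a pose let the fingers close. It gives the time, the measured TCP pose, the force and the opening at its end, in the units of the state.
- env.get_obs(): the state, without advancing time (a new reading comes with each control period).
- env.read_camera(name): name is "scene" or "top"; returns (picture, depth): 384x512x3 uint8, red, green, blue; 384x512 float32, m along the optical axis (not along the pixel's ray), 0 where there is no reading.
- env.calibration(name): a dict with "intrinsics" (3x3 intrinsics, pixels), "position" and "orientation" of the camera in the world. Camera axes: x right, y up, looking along -z (the intrinsics and any distortion apply to the point x, -y, -z); pixel columns grow to the right and rows downward; lengths in m; the calibration is good to about 2 mm. A picture is of the moment at which its call begins. calibration takes no time and is no camera call.
- env.sign_off(): hands the job in, once; it reports no verdict.
Trained networks look in the newest picture that a camera, given by its name, has taken for a name from the list of things; names that differ only in an ending like _2 or _b are one class to them, and where a whole thing is asked for, a point or a joint stands for the part that bears it (a point fixed in the world has none). Each returns a list of dicts, best first, with "conf" (0 to 1); they miss things now and then, are a little off and sometimes report something else, mostly with a low value. They report only what shows in the picture. A call takes as long as a camera call. They do not tell look-alikes from the thing itself.
- env.cut_out(camera, query): "region" (384x512 bool, what is visible of it) and "uv" ([column, row] in pixels, amid what is visible of it).
The state is a dict: "time_s": time; "qpos": joint angles; "joint_velocities": joint speeds; "effort": joint torques, N m; "tool_pos": TCP position; "tool_rot": TCP orientation; "force": force on the tool from outside, world axes, zero at the start; "wrist_torque": the same for the moment, N m; "grip_width": finger opening in m.
Only numpy, scipy, OpenCV 4.12 (cv2) and the standard library are available. Lean on these libraries where they do the work, as an engineer would, in place of code of your own. Each camera call takes 0.05 s, during which the arm holds its last target. There are 200 camera calls.

## Working session

There is one attempt and no reset: what is moved stays moved. The work goes in short steps, Python scripts to look and compute and a tool call to move; the robot and the scene stay as the last step left them, time stands still between calls to the robot, and variables do not carry over. Pictures are saved under pics/ and viewed, about 12 in all and at most 16, crops included, and the job is handed in when it is done.

Besides the shell and the picture viewer there is one more tool, called after ">>>" as a command line: name --argument value ..., lists and objects as JSON in quotes. move_arm: Moves the arm, as the interface text tells. Its arguments: {"type":"object","properties":{"steps":{"type":"array"},"hand":{"type":"number"},"squeeze":{"type":"number"}},"required":["steps"]}

```bash
mkdir -p pics
cat > h.py <<'E'
import numpy as np, cv2
from cell import env
from scipy.spatial.transform import Rotation as R
def Rm(o):
    o=np.array(o,float)
    if o.shape==(3,3): return o
    if o.size==4: print('quat?',o); return R.from_quat(o).as_matrix()
    return R.from_euler('xyz',o,degrees=True).as_matrix()
def world(name,depth):
    c=env.calibration(name);K=np.array(c['intrinsics']);
    v,u=np.mgrid[0:depth.shape[0],0:depth.shape[1]]
    x=(u-K[0,2])/K[0,0]*depth; y=(v-K[1,2])/K[1,1]*depth
    P=np.stack([x,-y,-depth],-1)
    return P@Rm(c['orientation']).T+np.array(c['position'])
E
cat > a.py <<'E'
from h import *
for n in('scene','top'):
    c=env.calibration(n);print(n,c)
    p,d=env.read_camera(n);np.savez(f'{n}0.npz',p=p,d=d)
    cv2.imwrite(f'pics/{n}0.png',p[:,:,::-1])
    W=world(n,d)
    for q in('stand','jig','base_plate','wide_louvre','middle_louvre','cap_louvre','glass_tube','rod'):
        for r in env.cut_out(n,q)[:4]:
            m=r['region']&(d>0); w=W[m]
            print(n,q,round(r['conf'],2),np.round(r['uv']),m.sum(),np.round(np.median(w,0),3),'zmax',np.round(np.percentile(w[:,2],98),3),'rgb',np.median(p[m],0))
o=env.get_obs();print(o)
E
python3 a.py
```

```text
scene {'intrinsics': array([[490.29293539,   0.        , 262.97358068],
       [  0.        , 490.29293539, 186.63291048],
       [  0.        ,   0.        ,   1.        ]]), 'position': array([1.02375192, 0.69774344, 1.18214179]), 'orientation': array([ 39.27342459,  -0.52851015, 145.52791697])}
scene stand 0.97 [264. 265.] 781 [0.629 0.154 0.012] zmax 0.02 rgb [114. 113. 118.]
scene stand 0.42 [349. 271.] 373 [0.454 0.295 0.016] zmax 0.047 rgb [248. 246. 245.]
scene stand 0.34 [235. 152.] 364 [ 0.465 -0.252  0.01 ] zmax 0.044 rgb [252. 251. 251.]
scene jig 0.5 [235. 152.] 357 [ 0.465 -0.253  0.01 ] zmax 0.044 rgb [252. 251. 251.]
scene base_plate 0.92 [343. 208.] 752 [0.328 0.117 0.009] zmax 0.044 rgb [55. 46. 45.]
scene base_plate 0.79 [281. 192.] 642 [ 0.455 -0.01   0.024] zmax 0.059 rgb [242.  242.  247.5]
scene wide_louvre 0.84 [171. 126.] 460 [ 0.583 -0.465  0.009] zmax 0.043 rgb [164.  77. 218.]
scene wide_louvre 0.63 [202. 208.] 701 [ 0.668 -0.117  0.009] zmax 0.043 rgb [254. 254. 254.]
scene middle_louvre 0.79 [236. 151.] 370 [ 0.465 -0.253  0.01 ] zmax 0.044 rgb [252. 251
[... 1536 characters left out ...]
. 212. 128.]
{'time_s': 0.9, 'qpos': array([-74.47790824,  18.38919781,  -4.01695175,  83.10967917,
         1.29648538,  78.54065339,  -3.25820023]), 'joint_velocities': array([ 0.03302541, -0.04647262,  0.06624626,  0.11252479,  0.05148226,
       -0.08644135, -0.01627303]), 'effort': array([-3.86554657e-04, -4.91088045e+01, -4.03012019e-01, -3.12775218e+01,
       -6.34890818e-02,  3.35038849e-02,  1.12317127e-05]), 'tool_pos': array([0.16512845, 0.62868106, 0.2305989 ]), 'tool_rot': array([1.79994308e+02, 4.05094519e-03, 1.65289654e+02]), 'force': array([-0.1244169 , -0.11185074, -0.1751584 ]), 'wrist_torque': array([0.01684176, 0.00842896, 0.0371879 ]), 'grip_width': 0.0871038339158421}
```

View pics/scene0.png

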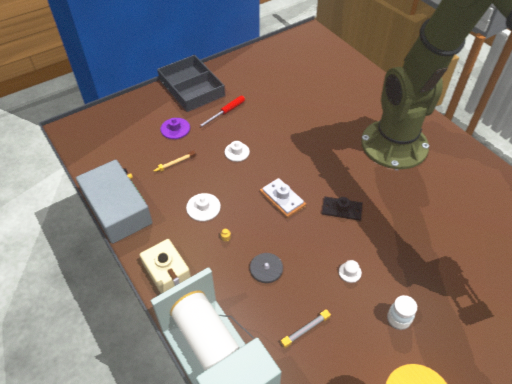

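View pics/top0.png

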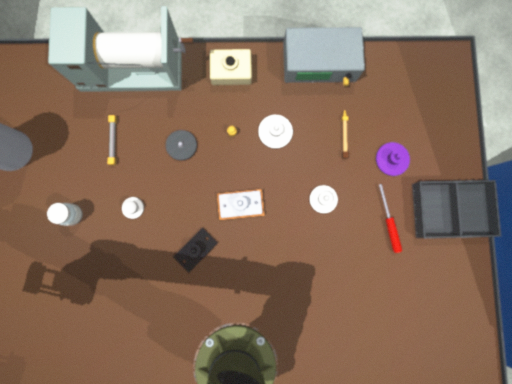

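```bash
cat >> h.py <<'E'
def proj(n,P):
    c=env.calibration(n);K=np.array(c['intrinsics'])
    q=(np.asarray(P)-np.array(c['position']))@Rm(c['orientation'])
    q=q*[1,-1,-1]; q=q@K.T
    return q[:,:2]/q[:,2:]
t=np.linspace(0,2*np.pi,72,endpoint=False)
def circ(r,z): return np.c_[r*np.cos(t),r*np.sin(t),0*t+z]
def hub(b=0): return [np.r_[circ(.019,b),circ(.019,b+.036)],np.r_[circ(.009,b+.036),circ(.005,b+.048)]]
def disc(r,b=0): return [np.r_[circ(r,b),circ(r,b+.008)]]+hub(b)
def sil(n,parts,xy,yaw=0):
    m=np.zeros((384*4,512*4),np.uint8);c,s=np.cos(yaw),np.sin(yaw);M=np.array([[c,s,0],[-s,c,0],[0,0,1]])
    for p in parts:
        h=cv2.convexHull(proj(n,p@M+[xy[0],xy[1],0]).astype(np.float32))
        cv2.fillPoly(m,[np.round((h+.5)*4*16-8).astype(np.int32)],1,shift=4)
    return cv2.resize(m.astype(np.float32),(512,384),interpolation=cv2.INTER_AREA)
def cen(m):
    v,u=np.mgrid[0:384,0:512];return np.array([(m*u).sum(),(m*v).sum()])/m.sum()
def fit(n,reg,parts,xy,yaw=0):
    xy=np.array(xy,float);e=.004;g=cen(reg.astype(float))
    for _ in range(4):
        f=cen(sil(n,parts,xy,yaw))
        J=np.array([(cen(sil(n,parts,xy+d,yaw))-f)/e for d in np.eye(2)*e]).T
        xy=xy+np.linalg.solve(J,g-f)
    s=sil(n,parts,xy,yaw); return xy,np.minimum(s,reg).sum()/np.maximum(s,reg).sum()
box=np.array([[x,y,z] for x in(-.058,.058) for y in(-.032,.032) for z in(.015,.023)])
parts=dict(stand=[np.r_[circ(.045,0),circ(.045,.012)],np.r_[circ(.009,.012),circ(.005,.024)]],wide_louvre=disc(.05),middle_louvre=disc(.04),
 cap_louvre=[np.r_[circ(.03,0),circ(.03,.008)],np.r_[circ(.019,0),circ(.019,.036),circ(.013,.042),circ(.005,.045)]],base_plate=[box]+hub(.015))
guess=dict(stand=(.623,.148),wide_louvre=(.66,-.122),middle_louvre=(.46,-.255),cap_louvre=(.45,.285),base_plate=(.45,-.017))
def find(n,q,xy,pt=None,yaw=0):
    """best cut_out near xy, fitted"""
    g=proj(n,[[*xy,.02]])[0]
    rs=[r for r in env.cut_out(n,q) if np.linalg.norm(np.array(r['uv'])-g)<20]
    return fit(n,rs[0]['region'],pt or parts[q],xy,yaw) if rs else None
E
cat > b.py <<'E'
from h import *
for n in('scene','top'):
    p,d=env.read_camera(n);W=world(n,d)
    r=[r for r in env.cut_out(n,'base_plate') if np.linalg.norm(np.array(r['uv'])-proj(n,[[.45,-.017,.03]])[0])<20][0]
    w=W[r['region']&(d>0)];w=w[(w[:,2]>.018)&(w[:,2]<.03)]
    rc=cv2.minAreaRect(w[:,:2].astype(np.float32));print(n,'plate rect',rc)
    yaw=np.radians(rc[2]) if rc[1][0]>rc[1][1] else np.radians(rc[2]+90)
    for q in guess:
        print(n,q,find(n,q,guess[q],yaw=yaw if q=='base_plate' else 0))
        P=W.reshape(-1,3);b={'base_plate':.015}.get(q,0)
        k=P[(np.hypot(*(P[:,:2]-guess[q]).T)<.035)&(P[:,2]>b+.03)]
        if len(k): print('   hub pts',len(k),'mean',np.round(k.mean(0),4),'med z',np.median(k[:,2]))
    tg=cv2.resize(p[:,:,::-1],None,fx=1,fy=1)
    u,v=proj(n,[[.45,-.017,.03]])[0].astype(int)
    cv2.imwrite(f'pics/crop_{n}.png',cv2.resize(tg[v-60:v+60,u-90:u+90],None,fx=4,fy=4,interpolation=cv2.INTER_CUBIC))
E
python3 b.py
```

```text
scene plate rect ((0.4474428594112396, -0.02112184837460518), (0.0691508874297142, 0.11962882429361343), 3.4590554237365723)
scene stand (array([0.62547068, 0.14909117]), np.float32(0.934988))
scene wide_louvre (array([ 0.66352719, -0.12861642]), np.float32(0.9316288))
   hub pts 119 mean [ 0.6646 -0.1259  0.037 ] med z 0.03617683520467052
scene middle_louvre (array([ 0.45734939, -0.26212917]), np.float32(0.95368224))
   hub pts 90 mean [ 0.4602 -0.2598  0.0372] med z 0.03638918831221516
scene cap_louvre (array([0.44304966, 0.2873177 ]), np.float32(0.92564404))
   hub pts 155 mean [0.4489 0.2903 0.0407] med z 0.04159059577503932
scene base_plate (array([ 0.44744429, -0.02160531]), np.float32(0.9315092))
   hub pts 115 mean [ 0.4504 -0.0181  0.0526] med z 0.051706343489806184
top plate rect ((0.44755712151527405, -0.02159908413887024), (0.06404383480548859, 0.11766879260540009), 4.321833610534668)
top stand (array([0.62531816, 0.14993466]), np.float32(0.9516232))
top wide_louvre (array([ 0.66226693, -0.12830511]), np.float32(0.956837))
   hub pts 139 mean [ 0.6615 -0.1275  0.0375] med z 0.03657861743864288
top middle_louvre (array([ 0.45884031, -0.26207991]), np.float32(0.947925))
   hub pts 144 mean [ 0.4575 -0.2618  0.0374] med z 0.03630798025757781
top cap_louvre (array([0.44566863, 0.28886508]), np.float32(0.9068792))
   hub pts 153 mean [0.445  0.2862 0.0409] med z 0.04165468172918074
top base_plate (array([ 0.44800253, -0.02086323]), np.float32(0.9477419))
   hub pts 148 mean [ 0.4469 -0.0207  0.0528] med z 0.051570364465288066
```

View pics/crop_top.png

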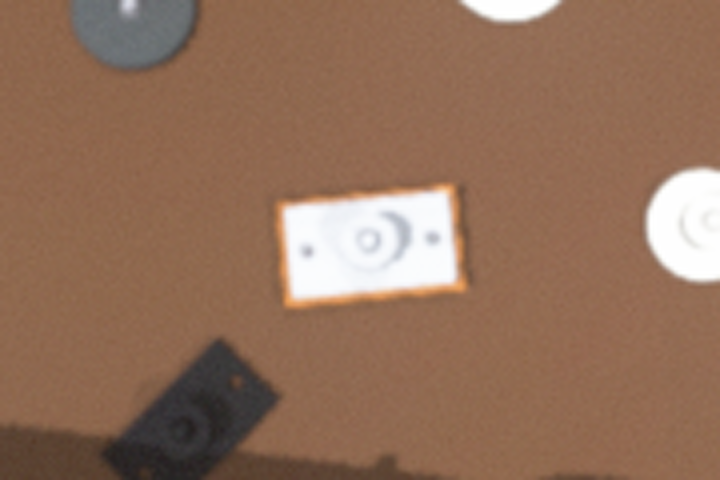

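Run:
```python
from h import *
for n in('scene','top'):
    d=np.load(n+'0.npz')['d'];W=world(n,d)
    for u,v in {'scene':[(415,375),(402,302),(115,190),(165,250),(230,360),(350,380)],'top':[(10,150),(62,210),(325,50),(120,50),(90,30)]}[n]: print(n,u,v,np.round(W[v,u],3))
    P=W[d>0]; 
    m=(P[:,2]>.1)&(P[:,2]<.5)&(P[:,0]>.3)&(P[:,0]<.85)&(abs(P[:,1])<.5); print(n,m.sum(), P[m].min(0) if m.any() else '',P[m].max(0) if m.any() else '')
```

```text
scene 415 375 [0.593 0.607 0.219]
scene 402 302 [0.431 0.451 0.082]
scene 115 190 [ 0.865 -0.266  0.081]
scene 165 250 [ 0.834 -0.027  0.047]
scene 230 360 [0.867 0.367 0.179]
scene 350 380 [0.631 0.508 0.   ]
scene 2348 [0.79340617 0.1511006  0.10025344] [0.84994996 0.4459572  0.18635524]
top 10 150 [0.601 0.584 0.089]
top 62 210 [0.439 0.449 0.077]
top 325 50 [ 0.873 -0.271  0.085]
top 120 50 [0.848 0.28  0.143]
top 90 30 [0.898 0.354 0.153]
top 2901 [0.79197463 0.15165785 0.10000918] [0.84996896 0.44502828 0.18482092]
```

The crop shows the silver plate on its wooden jig (top px 241,203) with both dowel tips visible. The black look-alike at (195,250) is separate. The other candidates are wide_louvre, white at (275,131) against purple at (393,158), and middle at (324,200), cap at (132,207) and stand at (180,146), which have no rivals.

>>> move_arm --steps '[[[-0.03, -0.02, -0.02], 0.1], [[-0.09, -0.06, -0.02], 0.25], [[-0.14, -0.095, -0.02], 0.4], [[-0.19, -0.13, -0.02], 0.55], [[-0.24, -0.164, -0.02], 0.7], [[-0.29, -0.198, -0.02], 0.85], [[-0.34, -0.233, -0.02], 1.0], [[-0.365, -0.265, -0.01], 1.15], [[-0.38, -0.32, 0.0], 1.314], [[-0.395, -0.38, 0.01], 1.314], [[-0.41, -0.44, 0.02], 1.314], [[-0.425, -0.5, 0.03], 1.314], [[-0.435, -0.54, 0.03], 1.314], [[-0.439, -0.557, 0.03], 1.314], [[-0.439, -0.557, 0.03], 1.314], [[-0.439, -0.557, 0.03], 1.314]]' --hand -1 --squeeze 40

```text
time_s: 3.6
tool_pos: [0.4485, -0.0196, 0.2006]
tool_rot: [180.0, -0.0, 90.2]
force: [0.3, 1.6, -0.3]
grip_width: 0.0866
```

>>> move_arm --steps '[[[0, 0, 0.05], 0], [[0, 0, 0.1], 0], [[0, 0, 0.13], 0], [[0, 0, 0.15], 0], [[0, 0, 0.16], 0], [[0, 0, 0.165], 0], [[0, 0, 0.165], 0], [[0, 0, 0.165], 0]]'

```text
time_s: 4.6
tool_pos: [0.449, -0.0213, 0.0363]
tool_rot: [179.9, -0.0, 90.0]
force: [-0.1, 0.0, -0.5]
grip_width: 0.0869
```

>>> move_arm --steps '[[[0, 0, 0], 0], [[0, 0, 0], 0], [[0, 0, 0], 0], [[0, 0, 0], 0], [[0, 0, 0], 0], [[0, 0, 0], 0], [[0, 0, 0], 0], [[0, 0, 0], 0]]' --hand 1

```text
time_s: 5.6
tool_pos: [0.4484, -0.0215, 0.0356]
tool_rot: [180.0, -0.0, 90.0]
force: [0.1, -0.1, -0.6]
grip_width: 0.0369
```

>>> move_arm --steps '[[[0, 0, -0.003], 0], [[0, 0, -0.007], 0], [[0, 0, -0.012], 0], [[0, 0, -0.018], 0], [[0, 0, -0.025], 0], [[0, 0, -0.04], 0], [[0, 0, -0.06], 0], [[0, 0, -0.08], 0], [[0, 0, -0.09], 0], [[0, 0, -0.09], 0], [[0, 0, -0.09], 0]]'

```text
time_s: 6.98
tool_pos: [0.4477, -0.0215, 0.125]
tool_rot: [-179.9, 0.0, 90.0]
force: [-0.3, 0.4, -2.9]
grip_width: 0.0373
```

```bash
cat > c.py <<'E'
import sys
from h import *
tag,x,y,s=sys.argv[1],float(sys.argv[2]),float(sys.argv[3]),float(sys.argv[4])
ims=[]
for n in('scene','top'):
    p,d=env.read_camera(n);u,v=proj(n,[[x,y,s]])[0].astype(int)
    u=np.clip(u,65,447);v=np.clip(v,55,329)
    ims.append(cv2.resize(p[v-55:v+55,u-65:u+65,::-1],None,fx=3,fy=4 if 0 else 3,interpolation=cv2.INTER_CUBIC))
cv2.imwrite(f'pics/{tag}.png',np.hstack(ims));o=env.get_obs();print(o['time_s'],o['tool_pos'],o['force'],o['grip_width'])
E
python3 c.py lift .448 -.021 .1
```

```text
7.075 [ 0.44761684 -0.02160287  0.12480036] [-0.17500149  0.43818229 -3.02542388] 0.036773270493940045
```

View pics/lift.png

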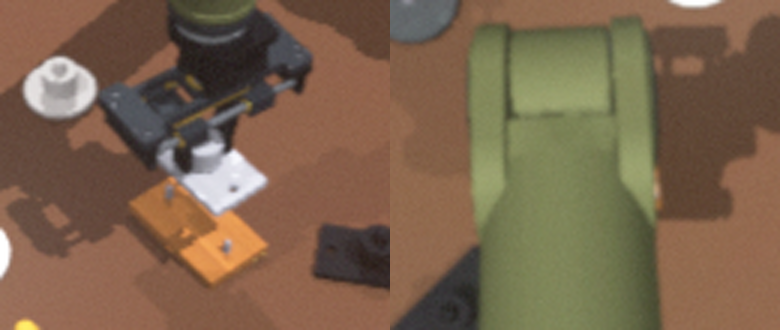

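The plate came off the dowels level. Next, over to the stand.

>>> move_arm --steps '[[[0.02, 0.02, 0], 0], [[0.05, 0.05, 0], 0], [[0.085, 0.088, 0], 0], [[0.12, 0.125, 0], 0], [[0.15, 0.155, 0], 0], [[0.165, 0.17, 0], 0], [[0.171, 0.177, 0], 0], [[0.171, 0.177, 0], 0], [[0.171, 0.177, 0], 0], [[0.171, 0.177, 0.02], 0], [[0.171, 0.177, 0.04], 0], [[0.171, 0.177, 0.055], 0], [[0.171, 0.177, 0.068], 0], [[0.171, 0.177, 0.068], 0], [[0.171, 0.177, 0.068], 0]]'

```text
time_s: 8.95
tool_pos: [0.6258, 0.1495, 0.058]
tool_rot: [179.9, -0.0, 90.0]
force: [-0.0, 1.2, -2.5]
grip_width: 0.0371
```

```bash
python3 c.py pre1 .625 .15 .04
```

```text
9.05 [0.62598531 0.14961048 0.05844464] [ 0.33224994  0.07701957 -2.62913486] 0.03747738836795324
```

View pics/pre1.png

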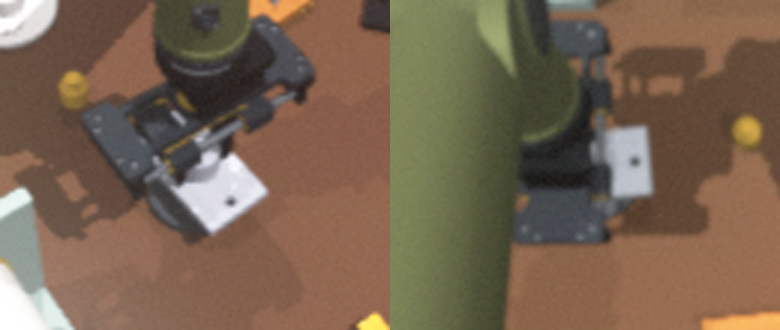

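>>> move_arm --steps '[[[0, 0, 0.006], 0], [[0, 0, 0.012], 0], [[0, 0, 0.017], 0], [[0, 0, 0.021], 0], [[0, 0, 0.0235], 0], [[0, 0, 0.025], 0], [[0, 0, 0.026], 0], [[0, 0, 0.026], 0], [[0, 0, 0.026], 0]]'

```text
time_s: 10.18
tool_pos: [0.6252, 0.1495, 0.0326]
tool_rot: [-180.0, -0.0, 90.0]
force: [-3.7, -0.6, 5.8]
grip_width: 0.0372
```

>>> move_arm --steps '[[[0, 0, 0], 0], [[0, 0, 0], 0], [[0, 0, 0], 0], [[0, 0, 0], 0], [[0, 0, 0], 0], [[0, 0, -0.03], 0], [[0, 0, -0.08], 0], [[0, 0, -0.13], 0], [[0, 0, -0.17], 0], [[0, -0.03, -0.17], 0], [[-0.05, -0.05, -0.17], 0], [[-0.1, -0.03, -0.17], 0], [[-0.15, -0.01, -0.17], 0], [[-0.2, 0.01, -0.17], 0], [[-0.25, 0.03, -0.17], 0], [[-0.275, 0.037, -0.17], 0], [[-0.278, 0.0375, -0.165], 0], [[-0.278, 0.0375, -0.165], 0], [[-0.278, 0.0375, -0.165], 0]]' --hand -1

```text
time_s: 12.55
tool_pos: [0.6629, -0.126, 0.1964]
tool_rot: [-180.0, -0.1, 90.2]
force: [0.5, -0.2, 0.3]
grip_width: 0.0873
```

```bash
python3 c.py seat1 .625 .15 .03
python3 - <<'E'
from h import *
b2=np.array([[x,y,z] for x in(-.058,.058) for y in(-.032,.032) for z in(.012,.020)])
for n in('scene','top'):
    p,d=env.read_camera(n);W=world(n,d)
    P=W.reshape(-1,3);P=P[(np.hypot(P[:,0]-.625,P[:,1]-.15)<.07)&(d.ravel()>0)]
    a=P[(P[:,2]>.015)&(P[:,2]<.028)];rc=cv2.minAreaRect(a[:,:2].astype(np.float32))
    A=np.c_[a[:,:2]-[.625,.15],np.ones(len(a))];print(n,'plane',np.linalg.lstsq(A,a[:,2],rcond=None)[0],rc)
    h=P[(P[:,2]>.042)];print('hub',len(h),h.mean(0),np.median(h[:,2]))
    yaw=np.radians(rc[2]+(0 if rc[1][0]>rc[1][1] else 90))
    print(find(n,'base_plate',(.625,.15),[b2]+hub(.012),yaw), find(n,'wide_louvre',(.663,-.1285)))
E
```

```text
12.65 [ 0.66293538 -0.12655898  0.1967417 ] [-0.12361779  0.2329098   0.49486779] 0.08697696454551947
scene plane [-0.00247833  0.00142635  0.02004273] ((0.6274524927139282, 0.14974911510944366), (0.0769851878285408, 0.11878656595945358), 6.461516857147217)
hub 152 [0.62536768 0.15195627 0.04985703] 0.04895047744420511
(array([0.62375698, 0.14726886]), np.float32(0.939328)) (array([ 0.66293604, -0.12799053]), np.float32(0.9566316))
top plane [-0.0005567   0.00153187  0.0198236 ] ((0.6242767572402954, 0.14994603395462036), (0.08240677416324615, 0.11635466665029526), 4.792850494384766)
hub 146 [0.62315952 0.14932768 0.04935946] 0.04840815236452073
(array([0.62417281, 0.15172802]), np.float32(0.8845765)) None
```

View pics/seat1.png

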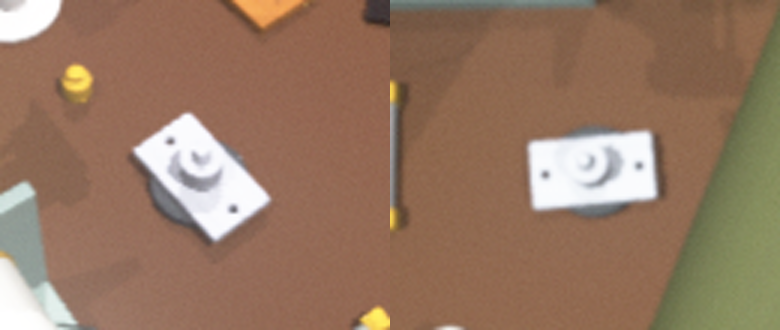

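The plate is seated level: its top is at 0.020 m in both views. Next, the wide louvre.

>>> move_arm --steps '[[[0, 0, 0.05], 0], [[0, 0, 0.1], 0], [[0, 0, 0.14], 0], [[0, 0, 0.16], 0], [[0, 0, 0.171], 0], [[0, 0, 0.177], 0], [[0, 0, 0.177], 0], [[0, 0, 0.177], 0]]'

```text
time_s: 13.95
tool_pos: [0.6636, -0.1287, 0.0208]
tool_rot: [179.9, 0.0, 90.0]
force: [-0.7, -0.2, 0.0]
grip_width: 0.0869
```

>>> move_arm --steps '[[[0, 0, 0], 0], [[0, 0, 0], 0], [[0, 0, 0], 0], [[0, 0, 0], 0], [[0, 0, 0], 0], [[0, 0, 0], 0], [[0, 0, 0], 0], [[0, 0, 0], 0]]' --hand 1

```text
time_s: 14.95
tool_pos: [0.6629, -0.1285, 0.0195]
tool_rot: [180.0, 0.0, 90.0]
force: [0.6, -0.0, -1.3]
grip_width: 0.0369
```

>>> move_arm --steps '[[[0, 0, -0.01], 0], [[0, 0, -0.03], 0], [[0, 0, -0.06], 0], [[0, 0, -0.09], 0], [[0, 0, -0.12], 0], [[0, 0, -0.13], 0], [[0, 0, -0.13], 0], [[0, 0, -0.13], 0]]'

```text
time_s: 15.95
tool_pos: [0.662, -0.1282, 0.1482]
tool_rot: [-179.9, -0.0, 90.0]
force: [-1.1, 0.4, -1.8]
grip_width: 0.0369
```

>>> move_arm --steps '[[[0.02, 0, 0], 0], [[0.06, -0.01, 0], 0], [[0.11, -0.015, 0], 0], [[0.16, -0.022, 0], 0], [[0.21, -0.03, 0], 0], [[0.245, -0.034, 0], 0], [[0.268, -0.037, 0], 0], [[0.278, -0.038, 0], 0], [[0.278, -0.038, 0], 0], [[0.278, -0.038, 0.02], 0], [[0.278, -0.038, 0.04], 0], [[0.278, -0.038, 0.053], 0], [[0.278, -0.038, 0.058], 0], [[0.278, -0.038, 0.058], 0], [[0.278, -0.038, 0.058], 0]]'

```text
time_s: 17.82
tool_pos: [0.6254, 0.1495, 0.0923]
tool_rot: [179.9, -0.0, 90.0]
force: [-1.0, 0.7, -1.5]
grip_width: 0.0369
```

```bash
python3 c.py pre2 .625 .15 .07
```

```text
17.925 [0.62528707 0.14964185 0.0923617 ] [-0.56057589  0.06754464 -1.98767441] 0.03754587950655678
```

View pics/pre2.png

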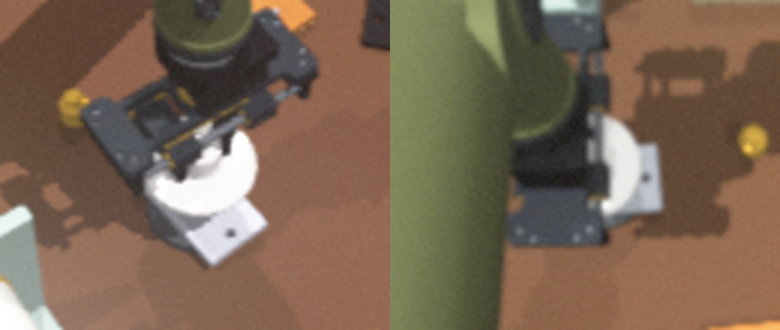

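The louvre hangs level over the plate's hub. Lowering it to seat.

>>> move_arm --steps '[[[0, 0, 0.006], 0], [[0, 0, 0.012], 0], [[0, 0, 0.017], 0], [[0, 0, 0.02], 0], [[0, 0, 0.0225], 0], [[0, 0, 0.024], 0], [[0, 0, 0.0245], 0], [[0, 0, 0.0245], 0], [[0, 0, 0.0245], 0]]'

```text
time_s: 19.05
tool_pos: [0.6248, 0.1495, 0.0675]
tool_rot: [180.0, -0.0, 90.0]
force: [-2.1, -0.1, 3.4]
grip_width: 0.0373
```

>>> move_arm --steps '[[[0, 0, 0], 0], [[0, 0, 0], 0], [[0, 0, 0], 0], [[0, 0, 0], 0], [[0, 0, 0], 0], [[0, 0, -0.03], 0], [[0, 0, -0.08], 0], [[0, 0, -0.12], 0], [[0, 0, -0.15], 0], [[-0.04, -0.016, -0.15], 0], [[-0.09, -0.037, -0.15], 0], [[-0.14, -0.057, -0.15], 0], [[-0.19, -0.077, -0.15], 0], [[-0.24, -0.097, -0.15], 0], [[-0.29, -0.118, -0.15], 0], [[-0.34, -0.138, -0.15], 0], [[-0.38, -0.154, -0.15], 0], [[-0.405, -0.164, -0.15], 0], [[-0.4115, -0.167, -0.15], 0], [[-0.4115, -0.167, -0.15], 0]]' --hand -1

```text
time_s: 21.55
tool_pos: [0.458, -0.2615, 0.217]
tool_rot: [180.0, -0.0, 90.0]
force: [0.0, -0.1, -0.6]
grip_width: 0.0868
```

Run:
```python
from h import *
for n in('scene','top'):
    p,d=env.read_camera(n);W=world(n,d)
    P=W.reshape(-1,3);P=P[(np.hypot(P[:,0]-.625,P[:,1]-.15)<.07)&(d.ravel()>0)]
    a=P[(P[:,2]>.05)&(P[:,2]<.063)&(np.hypot(P[:,0]-.625,P[:,1]-.15)>.024)]
    A=np.c_[a[:,:2]-[.625,.15],np.ones(len(a))];print(n,'plane',np.linalg.lstsq(A,a[:,2],rcond=None)[0],cv2.minEnclosingCircle(a[:,:2].astype(np.float32)))
    h=P[(P[:,2]>.077)];print('hub',len(h),h.mean(0),np.median(h[:,2]))
    print(find(n,'middle_louvre',(.458,-.262)))
```

```text
scene plane [-0.00157397 -0.00345731  0.05659106] ((0.6239767670631409, 0.14926786720752716), 0.05135675147175789)
hub 165 [0.62518141 0.15167652 0.08488481] 0.0838459797292952
(array([ 0.45887766, -0.26335058]), np.float32(0.82308656))
top plane [0.00431552 0.00382817 0.0563646 ] ((0.6238678097724915, 0.14933331310749054), 0.050253380089998245)
hub 158 [0.62279848 0.14861223 0.08540938] 0.0844350966052333
(array([ 0.45767384, -0.26196204]), np.float32(0.91016304))
```

The wide louvre is home: its plate is at 0.056 m, the hub top at 0.084 m, and it is level. Next, the middle louvre.

>>> move_arm --steps '[[[0, 0, 0.05], 0], [[0, 0, 0.1], 0], [[0, 0, 0.15], 0], [[0, 0, 0.178], 0], [[0, 0, 0.19], 0], [[0, 0, 0.197], 0], [[0, 0, 0.197], 0], [[0, 0, 0.197], 0]]'

```text
time_s: 22.75
tool_pos: [0.4587, -0.2623, 0.0211]
tool_rot: [179.9, 0.0, 90.0]
force: [-0.6, -0.6, -0.8]
grip_width: 0.0874
```

>>> move_arm --steps '[[[0, 0, 0], 0], [[0, 0, 0], 0], [[0, 0, 0], 0], [[0, 0, 0], 0], [[0, 0, 0], 0], [[0, 0, 0], 0], [[0, 0, 0], 0], [[0, 0, 0], 0]]' --hand 1

```text
time_s: 23.75
tool_pos: [0.4578, -0.262, 0.0201]
tool_rot: [180.0, -0.0, 90.0]
force: [0.1, -0.1, -1.0]
grip_width: 0.0371
```

>>> move_arm --steps '[[[0, 0, -0.01], 0], [[0, 0, -0.03], 0], [[0, 0, -0.07], 0], [[0, 0, -0.11], 0], [[0, 0, -0.14], 0], [[0, 0, -0.16], 0], [[0, 0, -0.16], 0], [[0, 0, -0.16], 0]]'

```text
time_s: 24.75
tool_pos: [0.4574, -0.2618, 0.1798]
tool_rot: [-180.0, -0.0, 90.0]
force: [-0.6, -0.6, -2.3]
grip_width: 0.0373
```

>>> move_arm --steps '[[[0.02, 0.008, 0], 0], [[0.06, 0.024, 0], 0], [[0.11, 0.045, 0], 0], [[0.16, 0.065, 0], 0], [[0.21, 0.085, 0], 0], [[0.26, 0.105, 0], 0], [[0.31, 0.126, 0], 0], [[0.355, 0.144, 0], 0], [[0.39, 0.158, 0], 0], [[0.407, 0.165, 0], 0], [[0.4115, 0.1665, 0], 0], [[0.4115, 0.1665, 0], 0], [[0.4115, 0.1665, 0.01], 0], [[0.4115, 0.1665, 0.03], 0], [[0.4115, 0.1665, 0.045], 0], [[0.4115, 0.1665, 0.0525], 0], [[0.4115, 0.1665, 0.0525], 0], [[0.4115, 0.1665, 0.0525], 0]]'

```text
time_s: 27.0
tool_pos: [0.6247, 0.1495, 0.1281]
tool_rot: [179.9, -0.0, 90.0]
force: [0.1, 0.5, -1.2]
grip_width: 0.0369
```

```bash
python3 c.py pre3 .625 .15 .1
```

```text
27.1 [0.62477341 0.14958545 0.12827713] [-0.32440527 -0.46962136 -1.00856055] 0.037307309035749914
```

View pics/pre3.png

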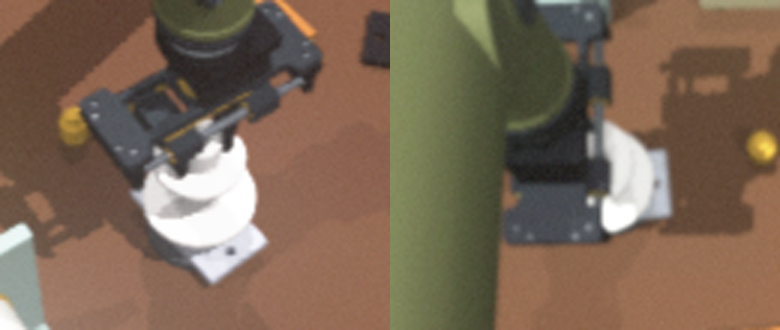

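The middle louvre is level over the wide one's spigot. Seating it.

>>> move_arm --steps '[[[0, 0, 0.006], 0], [[0, 0, 0.012], 0], [[0, 0, 0.017], 0], [[0, 0, 0.02], 0], [[0, 0, 0.0225], 0], [[0, 0, 0.024], 0], [[0, 0, 0.0245], 0], [[0, 0, 0.0245], 0], [[0, 0, 0.0245], 0]]'

```text
time_s: 28.22
tool_pos: [0.6243, 0.1495, 0.1041]
tool_rot: [180.0, -0.0, 90.0]
force: [-2.0, -1.2, 5.4]
grip_width: 0.0372
```

>>> move_arm --steps '[[[0, 0, 0], 0], [[0, 0, 0], 0], [[0, 0, 0], 0], [[0, 0, 0], 0], [[0, 0, 0], 0], [[0, 0, -0.03], 0], [[0, 0, -0.08], 0], [[0, 0, -0.12], 0], [[0, 0, -0.14], 0], [[0.03, -0.039, -0.14], 0], [[0.06, -0.078, -0.14], 0], [[0.09, -0.117, -0.14], 0], [[0.12, -0.156, -0.14], 0], [[0.134, -0.174, -0.14], 0], [[0.1385, -0.18, -0.14], 0], [[0.1385, -0.18, -0.14], 0]]' --hand -1

```text
time_s: 30.22
tool_pos: [0.4445, 0.2875, 0.2426]
tool_rot: [-180.0, 0.0, 90.0]
force: [0.2, -0.4, -0.5]
grip_width: 0.087
```

Run:
```python
from h import *
for n in('scene','top'):
    p,d=env.read_camera(n);W=world(n,d)
    P=W.reshape(-1,3);r=np.hypot(P[:,0]-.625,P[:,1]-.15);P=P[(r<.07)&(d.ravel()>0)];r=np.hypot(P[:,0]-.625,P[:,1]-.15)
    a=P[(P[:,2]>.085)&(P[:,2]<.099)&(r>.024)]
    if len(a)>10:
        A=np.c_[a[:,:2]-[.625,.15],np.ones(len(a))];print(n,'plane',np.linalg.lstsq(A,a[:,2],rcond=None)[0],cv2.minEnclosingCircle(a[:,:2].astype(np.float32)))
    h=P[(P[:,2]>.113)&(P[:,2]<.15)];print('hub',len(h),h.mean(0),np.median(h[:,2]))
    print(find(n,'cap_louvre',(.4445,.288)))
print(env.get_obs()['tool_pos'])
```

```text
scene plane [-0.01408106 -0.00613871  0.0921844 ] ((0.6238167881965637, 0.14836692810058594), 0.04125174880027771)
hub 167 [0.62503459 0.15005551 0.12127293] 0.12031660476985118
(array([0.44429767, 0.28720283]), np.float32(0.93626916))
top plane [ 0.00339263 -0.00089812  0.09219228] ((0.6232269406318665, 0.148128479719162), 0.040170539170503616)
hub 176 [0.62219813 0.14724596 0.12132658] 0.12032367439011521
(array([0.44640082, 0.28841819]), np.float32(0.8454957))
[0.44531674 0.28677262 0.24293931]
```

The middle louvre is home too (0.092 m and 0.120 m, level). Next, the cap.

>>> move_arm --steps '[[[0, 0, 0.05], 0], [[0, 0, 0.1], 0], [[0, 0, 0.15], 0], [[0, 0, 0.19], 0], [[0, 0, 0.21], 0], [[0, 0, 0.218], 0], [[0, 0, 0.223], 0], [[0, 0, 0.223], 0], [[0, 0, 0.223], 0]]'

```text
time_s: 31.55
tool_pos: [0.4449, 0.2884, 0.0209]
tool_rot: [179.9, -0.1, 90.0]
force: [0.5, 0.6, -0.1]
grip_width: 0.087
```

>>> move_arm --steps '[[[0, 0, 0], 0], [[0, 0, 0], 0], [[0, 0, 0], 0], [[0, 0, 0], 0], [[0, 0, 0], 0], [[0, 0, 0], 0], [[0, 0, 0], 0], [[0, 0, 0], 0]]' --hand 1

```text
time_s: 32.55
tool_pos: [0.4443, 0.288, 0.0201]
tool_rot: [180.0, -0.0, 90.0]
force: [0.1, 0.5, -0.3]
grip_width: 0.0371
```

>>> move_arm --steps '[[[0, 0, -0.01], 0], [[0, 0, -0.03], 0], [[0, 0, -0.07], 0], [[0, 0, -0.11], 0], [[0, 0, -0.15], 0], [[0, 0, -0.18], 0], [[0, 0, -0.19], 0], [[0, 0, -0.19], 0], [[0, 0, -0.19], 0]]'

```text
time_s: 33.67
tool_pos: [0.4435, 0.2874, 0.2086]
tool_rot: [-179.9, 0.1, 90.0]
force: [-0.9, -0.2, -0.7]
grip_width: 0.0375
```

>>> move_arm --steps '[[[-0.01, 0.013, 0], 0], [[-0.035, 0.045, 0], 0], [[-0.065, 0.084, 0], 0], [[-0.095, 0.123, 0], 0], [[-0.12, 0.155, 0], 0], [[-0.135, 0.174, 0], 0], [[-0.139, 0.18, 0], 0], [[-0.139, 0.18, 0], 0], [[-0.139, 0.18, 0], 0], [[-0.139, 0.18, 0.015], 0], [[-0.139, 0.18, 0.03], 0], [[-0.139, 0.18, 0.041], 0], [[-0.139, 0.18, 0.0465], 0], [[-0.139, 0.18, 0.0465], 0], [[-0.139, 0.18, 0.0465], 0]]'

```text
time_s: 35.55
tool_pos: [0.6247, 0.1489, 0.1641]
tool_rot: [179.9, -0.0, 90.0]
force: [-0.1, 0.0, -0.2]
grip_width: 0.037
```

```bash
python3 c.py pre4 .625 .15 .12
```

```text
35.65 [0.62466671 0.14895456 0.16417203] [-0.50305476  0.80565913 -0.41570252] 0.03735267741797391
```

View pics/pre4.png

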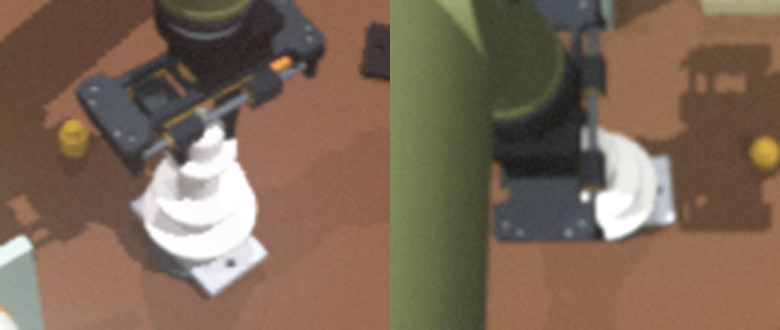

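The cap is over the stack. Lowering it.

>>> move_arm --steps '[[[0, 0, 0.006], 0], [[0, 0, 0.012], 0], [[0, 0, 0.017], 0], [[0, 0, 0.02], 0], [[0, 0, 0.0225], 0], [[0, 0, 0.024], 0], [[0, 0, 0.0245], 0], [[0, 0, 0.0245], 0], [[0, 0, 0.0245], 0]]'

```text
time_s: 36.78
tool_pos: [0.6244, 0.149, 0.1401]
tool_rot: [180.0, -0.0, 90.0]
force: [-2.3, -0.5, 5.9]
grip_width: 0.037
```

>>> move_arm --steps '[[[0, 0, 0], 0], [[0, 0, 0], 0], [[0, 0, 0], 0], [[0, 0, 0], 0], [[0, 0, 0], 0], [[0, 0, -0.02], 0], [[0, 0, -0.06], 0], [[0, 0, -0.1], 0], [[0, 0, -0.12], 0], [[-0.05, 0, -0.12], 0], [[-0.1, 0, -0.12], 0], [[-0.15, 0, -0.12], 0], [[-0.2, 0, -0.12], 0], [[-0.25, 0, -0.12], 0], [[-0.29, 0, -0.12], 0], [[-0.3, 0, -0.12], 0], [[-0.3, 0, -0.12], 0]]' --hand -1

```text
time_s: 38.9
tool_pos: [0.6241, -0.1511, 0.259]
tool_rot: [-180.0, -0.0, 89.9]
force: [-0.2, 0.2, -1.0]
grip_width: 0.0869
```

```bash
python3 c.py done .625 .15 .08
python3 - <<'E'
from h import *
for n in('scene','top'):
    p,d=env.read_camera(n);W=world(n,d)
    P=W.reshape(-1,3);r=np.hypot(P[:,0]-.625,P[:,1]-.15);P=P[(r<.07)&(d.ravel()>0)];r=np.hypot(P[:,0]-.625,P[:,1]-.15)
    print(n,'top z',np.percentile(P[:,2],[99.8]),P[P[:,2]>.15].mean(0))
    for lo,hi,ri in((.014,.024,.052),(.05,.06,.042),(.087,.096,.032),(.122,.132,.021)):
        a=P[(P[:,2]>lo)&(P[:,2]<hi)&(r>ri)]
        A=np.c_[a[:,:2]-[.625,.15],np.ones(len(a))];print(len(a),np.median(a[:,2]),np.linalg.lstsq(A,a[:,2],rcond=None)[0],cv2.minEnclosingCircle(a[:,:2].astype(np.float32)))
    for q in('glass_tube','rod'):
        for x in env.cut_out(n,q)[:1]: print(q,x['conf'],x['uv'],np.median(W[x['region']&(d>0)],0))
E
```

```text
39.0 [ 0.62473486 -0.14876622  0.25881642] [0.66549929 0.3737242  0.29679477] 0.08674625419257098
scene top z [0.1667361] [0.62601745 0.15248575 0.1602684 ]
109 0.019697671771177205 [ 0.00427073 -0.0014222   0.01948156] ((0.6241517066955566, 0.15044505894184113), 0.0655515193939209)
206 0.0556863921923092 [-0.00270906 -0.02112532  0.05591559] ((0.6248643398284912, 0.1506902128458023), 0.0508190281689167)
155 0.09180179981414405 [-0.00807978 -0.02123289  0.0921144 ] ((0.6241728663444519, 0.1491556465625763), 0.0402434803545475)
144 0.12791979038920076 [-0.02061294 -0.03883024  0.12822833] ((0.624293327331543, 0.14939743280410767), 0.030750121921300888)
glass_tube 0.71 [302.3, 328.1] [0.64612046 0.35091503 0.01598699]
rod 0.62 [176.4, 158.9] [ 0.64400001 -0.33198448  0.01020524]
top top z [0.16621259] [0.62165249 0.14751417 0.1604989 ]
115 0.01965406559903471 [-0.01304014 -0.00191768  0.01954488] ((0.6250023245811462, 0.14980463683605194), 0.06506229192018509)
210 0.0555851213548309 [0.00514475 0.00671035 0.05581763] ((0.6228574514389038, 0.1492355912923813), 0.049943212419748306)
189 0.0920514899661844 [0.00897514 0.00730016 0.09213391] ((0.6226426362991333, 0.14747725427150726), 0.039784904569387436)
173 0.12826163650628453 [0.0031604  0.00229316 0.12803452] ((0.6229751110076904, 0.14873363077640533), 0.03003055974841118)
rod 0.68 [344.7, 131.6] [ 0.64839273 -0.33351044  0.01320227]
```

View pics/done.png

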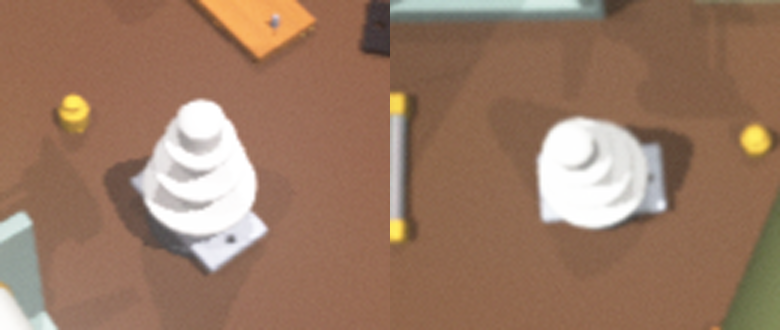

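Every tier is at its seated height (20, 56, 92, 128 and 165 mm) in both views, and the stack is upright. Handing in.

```bash
python3 -c "
from cell import env
print(env.sign_off())"
```

```text
the job is handed in; nothing more can be done
None
```

The radiation shield is rebuilt on the stand and handed in at about 39 s. I lifted the base plate straight up off its dowels, seated it, then stacked the wide louvre, the middle louvre and the cap in that order.

- **Seating:** in both camera views the tier tops measured about 20, 56, 92 and 128 mm, with the cap top about 166 mm against 165 mm expected. The tier centres agreed to about 3 mm, and the tiers were level to within the measuring noise.
- **Release:** the gripper is open and clear of the stack, about 0.3 m away.
- **Bystanders:** the scene camera showed the glass tube and rod where they started, to within about 5 mm.
- **Checks that disagreed:** in the last top view the network did not report the tube, though the picture still shows it in place. Its rod position there was about 20 mm off its first reading; I put this down to the arm partly hiding the rod, because the scene camera's rod reading had not changed.

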